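# Roll the shop's ticket counter up to four

## Task

Two ticket counters stand on the shop counter, each a grey case with a ridged white wheel showing out of its top. On the one with the broad wheel, roll the wheel up (near side rising, top going away from the robot) by pushing its ridges one after another, until the face with four dots lies squarely on top. Leave the narrow wheel as it is.

Things in the scene. Friction and masses are not known exactly. Their poses are not given: they have to be found in the camera images.
- broad_counter: Counter to set: fixed grey open-topped case, 164 (x) x 72 (y) x 100 mm high, with the broad (44 mm) wheel; it may stand left or right. Origin: centre of its underside, on the table; x axis away from the robot (within 25 deg), z up. Two black pointers on its side walls, up to 107 mm high, mark the wheel's top. The axle lies along y, 80 mm above the origin.
- broad_axle (a point): Centre of the broad wheel, fixed to the case, axes alike. Six-sided drum, flat faces 42 mm from the axle, corners 48.5 mm. At each corner a radial ridge 7 mm thick, 44 mm wide (y), tip 72 mm from the axle; 40 mm clear between ridges at their roots. With a face squarely on top, its two ridges lean 30 deg either side of upright, tips 62 mm above and 36 mm before/behind the axle.
- broad_wheel (a joint): Broad wheel's angle, rad; grows as it rolls up (top moving to the case's +x). Faces carry 1 to 6 black dots in order: 0 = one dot squarely on top, each next face 1.047 later, so 3.142 = four dots. Starts at 0.1 to 1.6. Stiff (0.15 N m, 2 to 3 N at a ridge), no clicks, stays where left; stops at -0.1 and 5.34.
- narrow_mark (a point): Tip of one ridge (between faces one and six) of the narrow wheel, 72 mm from its axle, turning with it: that wheel must not be turned. The narrow counter is a like fixed case 46 mm wide with an 18 mm wide wheel of the same profile, on the other side of the coin dish.
Things that resemble listed ones, but are neither listed nor needed, are in the scene too. What is shaped like the broad_counter but orange is not meant.

How it is judged:
By the outcome, as a careful person would: the job done as asked, in the order asked, and still so for the second after the job is handed in, with the robot touching nothing.
It also fails if it takes over 45 s, if anything falls off the work surface, if the arm or the gripper's body presses on something with over 40 N, if the wrist force passes 120 N, or if a joint passes its speed limit or range.

## Robot

A 7-joint arm with a two-finger parallel gripper is mounted at the origin on the work surface. World frame = base frame: x ahead of the robot, y to its left, z up, the work surface at z = 0. Lengths are in m, angles in rad, forces in N, time in s.
With the tool pointing down it reaches from about 0.4 to 0.85 m from the base axis. Payload 10.4 kg.
Tool frame: the origin (TCP) lies on the centre line of the jaws, within the pads' length; the fingertips stand 19 mm ahead of it and the grasp point (between the pads) is the TCP; z points along the fingers, x is the direction in which the jaws open and shut, and the axes are right-handed (so a half turn about z gives the same grasp; the last joint's range is limited). The gripper opens to 85 mm and grips with 20 to 120 N. Pads are 22 mm wide; open, the fingers measure 114 mm over their backs; the gripper's body (76 mm by 85 mm) begins 54 mm behind the grasp point. The pads swing forward as they close: fully open they stand 13 mm farther back than shut.
Start: joints at [1.1, 0.332, -0.065, 1.46, 0.022, 1.35, -0.088], TCP at [0.271, -0.563, 0.25] pointing down, gripper open.
Joint ranges: [-2.6, 2.6], [-0.5, 2.12], [-1.47, 1.34], [0.16, 2.42], [-1.27, 4.41], [0.06, 2.06], [-2.6, 2.6]. Speed limits (rad/s): [2.22, 2.22, 2.79, 2.79, 3.14, 3.14, 3.14].

## Interface

Orientations are given as a unit quaternion [w, x, y, z].
In Python, from plant import state, viewer, ticket gives the robot as it stands.
- The arm moves only by the tool send_rows, never from a script. Its argument "increments" is a list that holds one entry, the list of rows, each a list of 5 numbers: the finger opening in mm, from 0 to 85.4, then the shift along the world's x, y, z in mm, then the turn about the world's z in rad. A call has 1 to 5 rows; each row is the pose to reach, as a shift and turn from the pose measured when the call began; what a row does not reach only later rows make up. A row lasts 1/12 s, in which the tool goes at most 41.7 mm and 7.16 degrees, less where a joint would pass 70% of its speed; a pose out of reach is approached as far as the arm can. A call with a gripper value outside its range is refused whole. The fingers move at their own pace and stop on an object; the grip force is fixed at half the most. Time passes only in rows, so rows that repeat a pose let the fingers close. It gives the time, the measured TCP pose, the force and the opening at its end, in the units of the state.
- state(): the state, without advancing time (a new reading comes with each control period).
- viewer.get_image(name): name is "scene" or "top" or "wrist"; returns the picture (480x640x3 uint8, red, green, blue); there is no depth.
- viewer.camera_params(name): a dict with "fx", "fy", "cx", "cy" (pixels), "k1" (the pictures are not rectified: a ray, as slopes to the right and down, at radius r is drawn at 1 + k1 r^2 times it, then the intrinsics apply), "R" (3x3) and "t" (3): a world point X has camera coordinates R X + t. Camera axes: x right, y down, z forward; pixel columns grow to the right and rows downward; lengths in m; the calibration is good to about 2 mm. A picture is of the moment at which its call begins: read the wrist's pose just before it. camera_params takes no time and is no camera call; for the wrist camera it gives the pose at the moment of the call.
- ticket.sign_off(): hands the job in, once; it reports no verdict.
The state is a dict: "time_s": time; "q": joint angles; "qd": joint speeds; "tau": joint torques, N m; "eef_pos": TCP position; "tool_rot": TCP orientation; "contact_force": force on the tool from outside, world axes, zero at the start; "torque": the same for the moment, N m; "gripper_width": finger opening in m.
Only numpy, scipy, OpenCV 4.12 (cv2) and the standard library are available. Lean on these libraries where they do the work, as an engineer would, in place of code of your own. Each camera call takes 0.05 s, during which the arm holds its last target.

## Working session

There is one attempt and no reset: what is moved stays moved. The work goes in short steps, Python scripts to look and compute and a tool call to move; the robot and the scene stay as the last step left them, time stands still between calls to the robot, and variables do not carry over. Pictures are saved under pics/ and viewed, and the job is handed in when it is done.

Besides the shell and the picture viewer there is one more tool, called as name([rows], argument=value, ...), one row to a line, values as JSON. send_rows: Moves the arm, as the interface text tells. Its arguments: {"type":"object","properties":{"increments":{"type":"array","items":{"type":"array","items":{"type":"array","items":{"type":"number"}}}}},"required":["increments"]}

```bash
mkdir -p pics
python3 - <<'E'
from plant import state, viewer
import cv2
s=state();print(s['time_s'],s['eef_pos'],s['tool_rot'],s['gripper_width'])
for n in("scene","top"):
    im=viewer.get_image(n);cv2.imwrite(f'pics/{n}0.png',im[:,:,::-1]);p=viewer.camera_params(n);print(n,p)
E
```

```text
0.0 [ 0.2704434  -0.56306014  0.24948878] [-3.46937755e-04  8.46475722e-01 -5.32426807e-01 -6.53342619e-04] 0.08538723720042435
scene {'fx': 476.7523143128213, 'fy': 476.7523143128213, 'cx': 319.3586398877559, 'cy': 240.7208280809001, 'k1': -0.051895161614827635, 'R': array([[-0.86429644,  0.50280591, -0.01333706],
       [ 0.30688268,  0.5061353 , -0.80600874],
       [-0.3985156 , -0.7007234 , -0.59175336]]), 't': array([ 0.43588937, -0.05577032,  1.15594961])}
top {'fx': 606.85722146188, 'fy': 606.85722146188, 'cx': 322.14257081048004, 'cy': 230.52333343694477, 'k1': 0.06201735931610802, 'R': array([[ 0.01754259, -0.99970274, -0.01693195],
       [-0.99606838, -0.01600309, -0.08713026],
       [ 0.0868334 ,  0.01839387, -0.99605302]]), 't': array([-0.04557822,  0.48310397,  1.08973492])}
```

View pics/scene0.png

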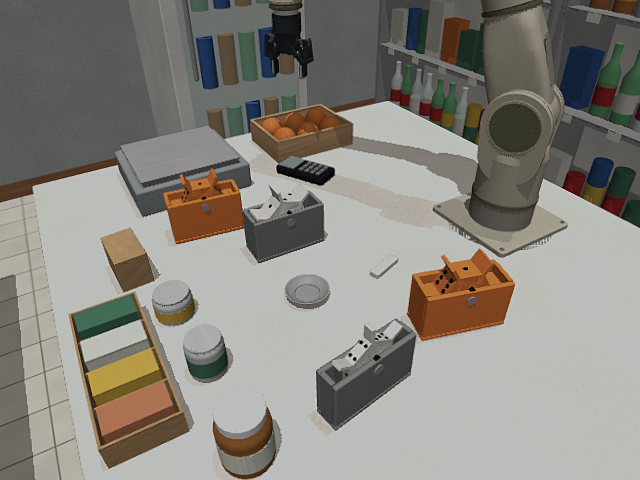

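View pics/top0.png

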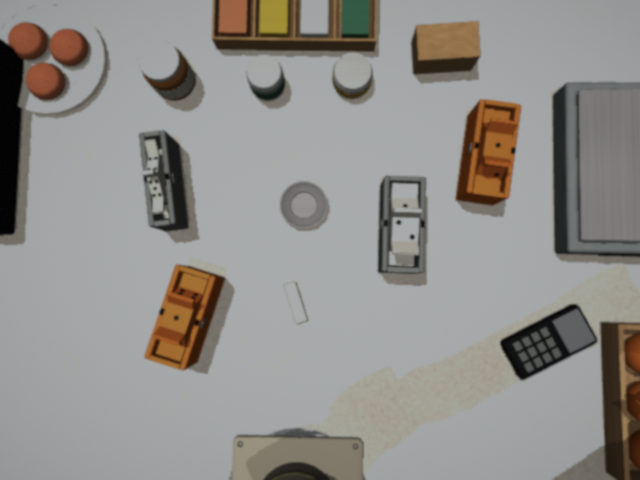

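The top view shows the broad grey counter at about (402,225) and the narrow grey one at (162,180). Orange decoys are at (490,150) and (185,317). I'll zoom in on the broad one.

```bash
cat > h.py <<'E'
import numpy as np,cv2
def ray(p,u,v):
    K=np.array([[p['fx'],0,p['cx']],[0,p['fy'],p['cy']],[0,0,1]])
    d=((u-p['cx'])/p['fx'],(v-p['cy'])/p['fy']); d=np.array(d); x=d.copy()
    for _ in range(30): x=d/(1+p['k1']*(x@x))
    R=np.array(p['R']);return -R.T@p['t'], R.T@np.array([x[0],x[1],1])
def onz(p,u,v,z):
    o,r=ray(p,u,v);return o+r*(z-o[2])/r[2]
def proj(p,X):
    c=np.array(p['R'])@np.array(X)+p['t'];s=c[:2]/c[2];s=s*(1+p['k1']*(s@s))
    return p['fx']*s[0]+p['cx'],p['fy']*s[1]+p['cy']
E
python3 - <<'E'
import cv2
a=cv2.imread('pics/top0.png')[165:285,362:442];cv2.imwrite('pics/t0z.png',cv2.resize(a,None,fx=5,fy=5,interpolation=cv2.INTER_CUBIC))
a=cv2.imread('pics/scene0.png')[170:270,230:340];cv2.imwrite('pics/s0z.png',cv2.resize(a,None,fx=6,fy=6,interpolation=cv2.INTER_CUBIC))
E
```

```text
(no output)
```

View pics/t0z.png

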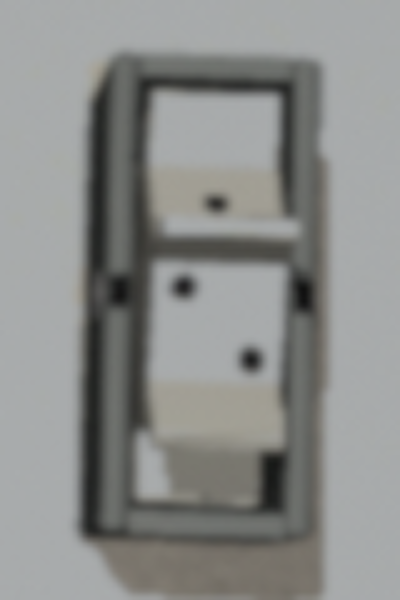

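View pics/s0z.png

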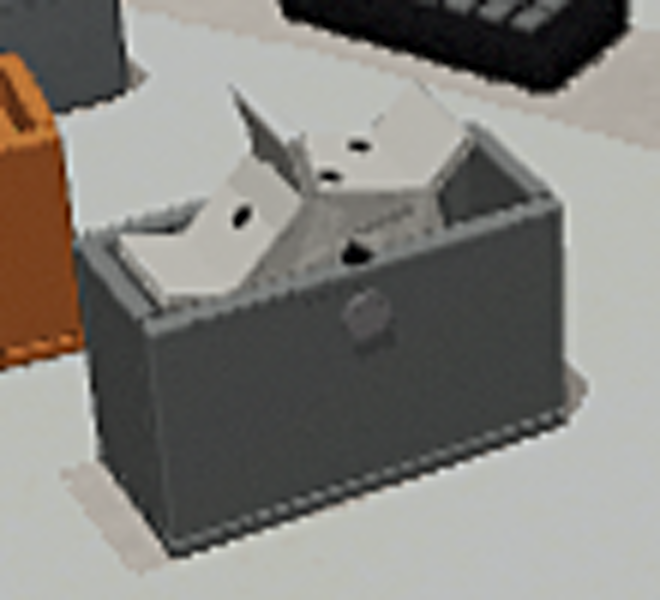

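Run:
```python
from plant import viewer,state
from h import *
p=viewer.camera_params('top')
z=lambda u,v:(362+(u+.5)/5-.5,165+(v+.5)/5-.5)
P={k:onz(p,*z(*a),h) for k,(a,h) in dict(TL=((117,55),.1),TR=((322,62),.1),BL=((104,530),.1),BR=((308,537),.1),pL=((120,291),.105),pR=((303,295),.105)).items()}
for k,v in P.items():print(k,v.round(4))
c=sum(P[k] for k in('TL','TR','BL','BR'))/4
ax=(P['TL']+P['TR']-P['BL']-P['BR'])/2;ay=P['TL']+P['BL']-P['TR']-P['BR']
print(c,np.linalg.norm(ax),np.linalg.norm(ay/2),np.degrees(np.arctan2(ax[1],ax[0])),np.degrees(np.arctan2(-ay[0],ay[1])))
m=(P['pL']+P['pR'])/2;print('mid pointers',m);d=P['pL']-P['pR'];print(np.degrees(np.arctan2(-d[0],d[1])))
yaw=np.arctan2(ax[1],ax[0]);e=np.array([np.cos(yaw),np.sin(yaw)])
# ridge 1/2 tip far edge / near edge
for a in((230,218),(230,237),):
  X=onz(p,*z(*a),.142);print('ridge tip',(X[:2]-c[:2])@e)
# two dots: mid ->face centre
X=onz(p,*z(217,323),.122);print('face2 centre',(X[:2]-c[:2])@e)
```

```text
TL [ 0.5727 -0.1446  0.1   ]
TR [ 0.5712 -0.2142  0.1   ]
BL [ 0.4108 -0.1416  0.1   ]
BR [ 0.4097 -0.21    0.1   ]
pL [ 0.4913 -0.1459  0.105 ]
pR [ 0.4909 -0.2074  0.105 ]
[ 0.49108748 -0.17758354  0.1       ] 0.1617924120025359 0.06899020789548248 -1.2684015940877302 -1.0824241045175116
mid pointers [ 0.49106238 -0.17662636  0.105     ]
-0.3669854444233336
ridge tip 0.020867631557205783
ridge tip 0.01464261866777634
face2 centre -0.011730319851219329
```

send_rows([
  [[0,18,32,0,-0.04],[0,36,64,0,-0.08],[0,54,96,0,-0.12],[0,72,129,0,-0.16],[0,90,161,0,-0.2]],
])

```text
time_s: 0.52
eef_pos: [0.3609, -0.4002, 0.2493]
tool_rot: [-0.0, 0.788, -0.615, -0.001]
contact_force: [0.1, -0.0, -0.3]
gripper_width: 0.0256
```

send_rows([
  [[0,18,32,0,-0.05],[0,36,64,0,-0.1],[0,54,96,0,-0.15],[0,72,128,0,-0.2],[0,90,160,0,-0.24]],
])

```text
time_s: 0.93
eef_pos: [0.4513, -0.2385, 0.2491]
tool_rot: [-0.0, 0.708, -0.706, -0.001]
contact_force: [-0.3, -0.5, -0.1]
gripper_width: -0.0003
```

send_rows([
  [[0,18,32,0,-0.02],[0,35,63,0,-0.027],[0,35,63,-20,-0.027],[0,35,63,-40,-0.027],[0,35,63,-45,-0.027]],
])

```text
time_s: 1.35
eef_pos: [0.485, -0.1745, 0.2011]
tool_rot: [-0.001, -0.699, 0.715, 0.003]
contact_force: [-1.5, -0.7, -1.0]
gripper_width: -0.0002
```

Check the fingertip height and position with the cameras before going in.

Run:
```python
from plant import state, viewer
from h import *
s=state();print(s['time_s'],s['eef_pos'])
p=viewer.camera_params('scene');T=s['eef_pos']
for dz in(0,.013,.019,.025,.032):print(dz,proj(p,T-[0,0,dz]))
im=viewer.get_image('scene')[:,:,::-1];a=im[60:290,200:360];cv2.imwrite('pics/s1z.png',cv2.resize(a,None,fx=2.6*1.0,fy=2.6,interpolation=cv2.INTER_CUBIC))
im=viewer.get_image('wrist')[:,:,::-1];cv2.imwrite('pics/w1.png',im)
```

```text
1.35 [ 0.48499042 -0.17448643  0.20108456]
0 (np.float64(283.04399585211917), np.float64(163.20207382521932))
0.013 (np.float64(283.40839238003707), np.float64(168.9221035632987))
0.019 (np.float64(283.57487046334313), np.float64(171.53286220111983))
0.025 (np.float64(283.74028359293686), np.float64(174.12537785623317))
0.032 (np.float64(283.9319308737492), np.float64(177.1271441681876))
```

View pics/s1z.png

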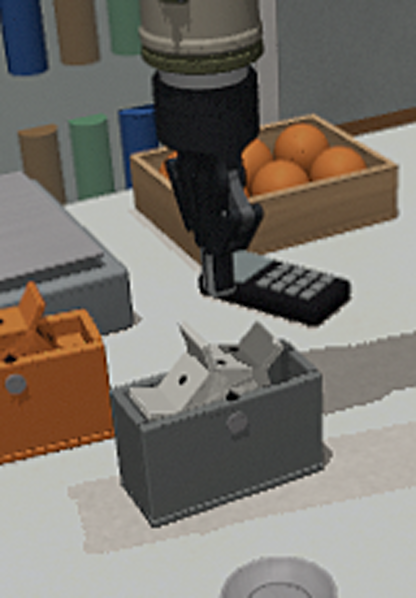

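View pics/w1.png

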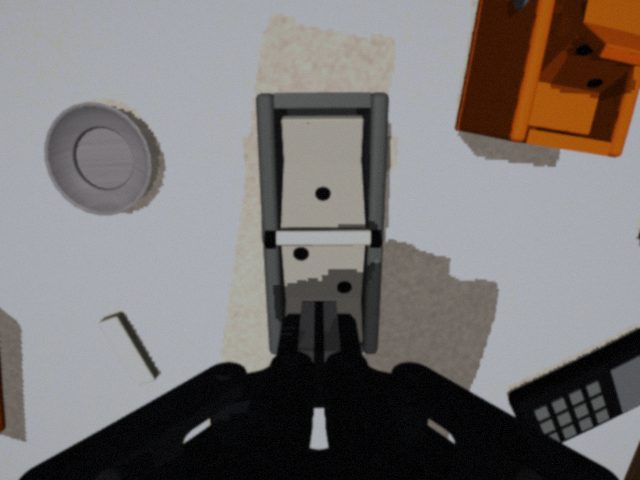

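The fingertips end at about pixel (283,172), which matches 19 mm ahead of the TCP. They are centred over the wheel behind the 1/2 ridge. Going down.

send_rows([
  [[0,-4,-2,-15,0],[0,-4,-2,-30,0],[0,-4,-2,-43,0],[0,-4,-2,-48,0],[0,-4,-2,-48,0]],
])

```text
time_s: 1.87
eef_pos: [0.4811, -0.1779, 0.155]
tool_rot: [-0.0, -0.698, 0.716, 0.002]
contact_force: [0.1, -0.3, 0.3]
gripper_width: -0.0002
```

send_rows([
  [[0,8,0,0,0],[0,16,0,0,0],[0,24,0,0,0],[0,30,0,0,0],[0,34,0,0,0]],
])

```text
time_s: 2.28
eef_pos: [0.516, -0.1777, 0.1551]
tool_rot: [-0.0, -0.698, 0.716, 0.003]
contact_force: [-2.6, -0.2, -0.3]
gripper_width: -0.0001
```

send_rows([
  [[0,-3,0,20,0],[0,-5,0,40,0],[0,-25,0,45,0],[0,-50,0,45,0],[0,-70,0,45,0]],
])

```text
time_s: 2.7
eef_pos: [0.4461, -0.1776, 0.2009]
tool_rot: [0.0, -0.699, 0.716, 0.002]
contact_force: [-0.9, -0.6, -0.8]
gripper_width: -0.0002
```

Run:
```python
from plant import state, viewer
from h import *
s=state();print(s['time_s'],s['eef_pos'])
im=viewer.get_image('wrist')[:,:,::-1];cv2.imwrite('pics/w2.png',im)
```

```text
2.7 [ 0.44606746 -0.17764106  0.20093917]
```

View pics/w2.png

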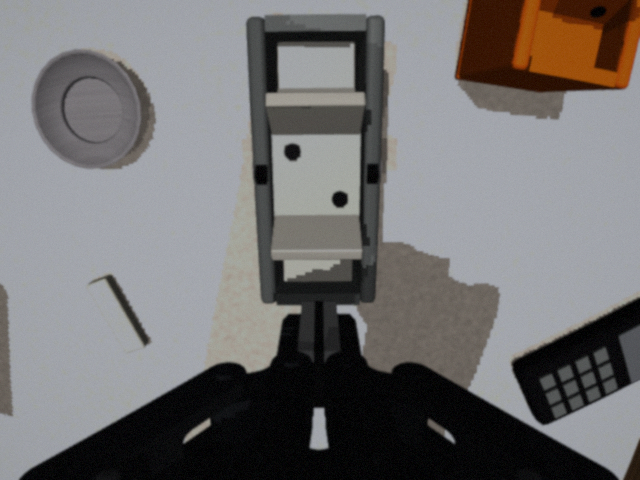

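Face two is on top, with the near ridge just ahead of the fingers. I'll back off slightly, go down, then push that ridge.

send_rows([
  [[0,-9,0,-10,0],[0,-9,0,-25,0],[0,-9,0,-40,0],[0,-9,0,-48,0],[0,-9,0,-48,0]],
])

```text
time_s: 3.17
eef_pos: [0.4338, -0.1778, 0.1514]
tool_rot: [-0.001, -0.698, 0.716, 0.003]
contact_force: [-0.3, 0.0, -0.7]
gripper_width: -0.0001
```

send_rows([
  [[0,12,0,0,0],[0,24,0,0,0],[0,36,0,0,0],[0,48,0,0,0],[0,58,0,0,0]],
])

```text
time_s: 3.58
eef_pos: [0.4927, -0.178, 0.152]
tool_rot: [-0.001, -0.698, 0.716, 0.003]
contact_force: [-4.3, -1.0, -0.9]
gripper_width: 0.0
```

send_rows([
  [[0,8,0,0,0],[0,16,0,0,0],[0,20,0,0,0],[0,23,0,0,0],[0,23,0,0,0]],
])

```text
time_s: 4.0
eef_pos: [0.5163, -0.1778, 0.1521]
tool_rot: [-0.001, -0.698, 0.716, 0.003]
contact_force: [0.1, -0.2, -0.0]
gripper_width: -0.0004
```

send_rows([
  [[0,-3,0,20,0],[0,-5,0,44,0],[0,-30,0,49,0],[0,-60,0,49,0],[0,-78,0,49,0]],
])

```text
time_s: 4.42
eef_pos: [0.4369, -0.178, 0.2019]
tool_rot: [-0.0, -0.698, 0.716, 0.002]
contact_force: [-0.2, -0.8, -0.4]
gripper_width: 0.0
```

Run:
```python
from plant import state, viewer
from h import *
s=state();print(s['time_s'],s['eef_pos'])
im=viewer.get_image('wrist')[:,:,::-1];cv2.imwrite('pics/w3.png',im)
```

```text
4.4167 [ 0.43687745 -0.17804331  0.20191285]
```

View pics/w3.png

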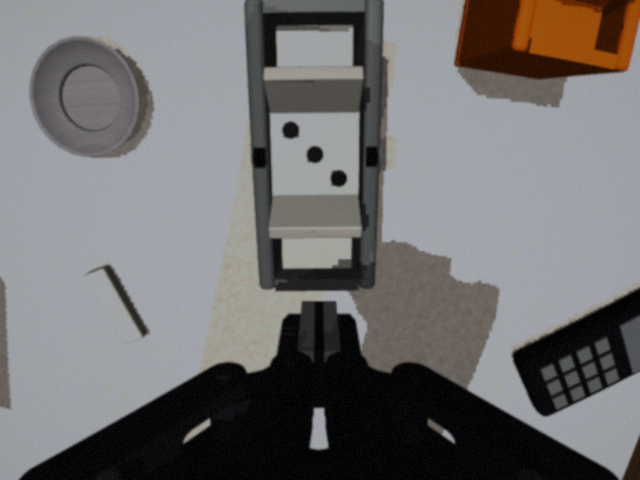

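```bash
cat > ang.py <<'E'
from h import *
from scipy.optimize import brentq
AX=np.array([.491,-.177,.08]);Y=np.radians(-1.1);E=np.array([np.cos(Y),np.sin(Y),0])
def pt(r,off,phi): # radius, offset tangential(+ away), phi from upright
    return AX+E*(r*np.sin(phi)+off*np.cos(phi))+np.array([0,0,1])*(r*np.cos(phi)-off*np.sin(phi))
def solve(p,v,r,off,base,ori=1): # row v -> tilt of top face deg
    f=lambda a:proj(p,pt(r,off,np.radians(base+a)))[1]-v
    try:return brentq(f,-25,25)
    except ValueError:return None
E
python3 - <<'E'
from plant import viewer
from ang import *
p=viewer.camera_params('wrist')
# pointers check
print('pointer row',proj(p,AX+[0,0,.027]),'seen 156.5')
im=cv2.imread('pics/w3.png');g=cv2.cvtColor(im,6)
print(g[50:125,340].tolist());print(g[185:250,340].tolist())
print('far tip mid',solve(p,73.5,.072,0,30),'dots',solve(p,154,.042,0,0),'near tip mid',solve(p,233.5,.072,0,-30))
cv2.imwrite('pics/w3z.png',cv2.resize(im[40:300,235:395],None,fx=2.3*1.6/1.6,fy=2.3,interpolation=cv2.INTER_CUBIC))
E
```

```text
pointer row (np.float64(312.4362301035841), np.float64(155.3654406747741)) seen 156.5
[159, 161, 159, 162, 161, 163, 163, 163, 165, 162, 164, 159, 164, 162, 159, 158, 145, 142, 145, 148, 150, 148, 153, 152, 155, 152, 153, 150, 138, 107, 88, 82, 76, 78, 78, 78, 83, 79, 78, 80, 80, 79, 78, 78, 75, 79, 77, 76, 77, 77, 77, 79, 76, 76, 79, 80, 79, 77, 76, 76, 78, 94, 124, 147, 160, 165, 163, 162, 162, 163, 163, 162, 162, 163, 163]
[49, 97, 139, 160, 165, 166, 161, 163, 156, 144, 125, 115, 114, 112, 114, 114, 115, 112, 111, 115, 112, 111, 112, 115, 112, 111, 113, 113, 116, 117, 115, 114, 116, 113, 114, 115, 113, 114, 114, 115, 118, 131, 151, 151, 147, 137, 135, 135, 132, 131, 132, 128, 133, 154, 160, 163, 164, 161, 163, 161, 164, 165, 166, 164, 163]
far tip mid 2.9961114099377317 dots 3.3900736725241893 near tip mid 3.6970533144301276
```

View pics/w3z.png

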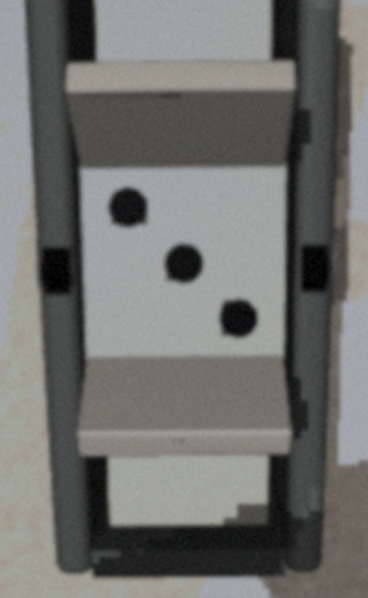

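Three dots are on top, tilted about +3.5 to 4 deg. A final push to TCP x ≈ 0.511 should square up face four, so I'll stop a little short first.

send_rows([
  [[0,-2,0,-15,0],[0,-3,0,-30,0],[0,-3,0,-45,0],[0,-3,0,-50,0],[0,-3,0,-50,0]],
])

```text
time_s: 4.88
eef_pos: [0.4312, -0.1783, 0.151]
tool_rot: [-0.001, -0.698, 0.716, 0.003]
contact_force: [-0.4, 0.5, 0.3]
gripper_width: 0.0001
```

send_rows([
  [[0,12,0,0,0],[0,24,0,0,0],[0,36,0,0,0],[0,48,0,0,0],[0,58,0,0,0]],
])

```text
time_s: 5.3
eef_pos: [0.4901, -0.1786, 0.152]
tool_rot: [-0.001, -0.698, 0.717, 0.003]
contact_force: [-3.3, -1.0, -1.3]
gripper_width: 0.0002
```

send_rows([
  [[0,6,0,0,0],[0,12,0,0,0],[0,16,0,0,0],[0,18,0,0,0],[0,18,0,0,0]],
])

```text
time_s: 5.72
eef_pos: [0.5084, -0.1785, 0.152]
tool_rot: [-0.001, -0.698, 0.716, 0.003]
contact_force: [-0.5, -1.4, -0.3]
gripper_width: -0.0002
```

Run:
```python
from plant import viewer,state
from ang import *
print(state()['eef_pos'])
im=viewer.get_image('wrist')[:,:,::-1];cv2.imwrite('pics/w4.png',im)
im=viewer.get_image('top')[:,:,::-1];cv2.imwrite('pics/t4.png',im)
```

```text
[ 0.50840832 -0.17852363  0.15203945]
```

View pics/w4.png

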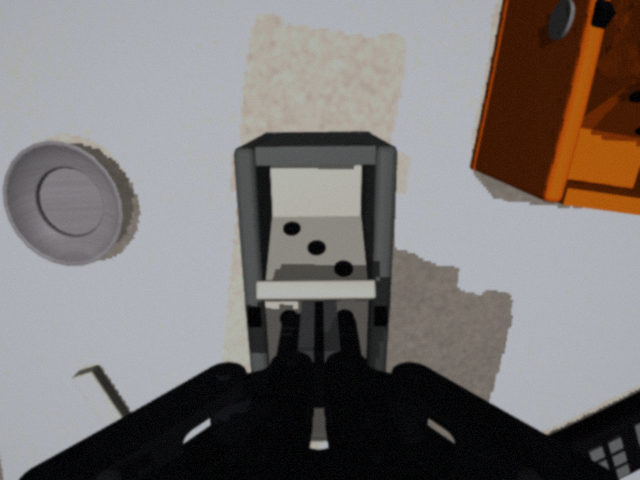

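send_rows([
  [[0,-3,0,20,0],[0,-5,0,44,0],[0,-30,0,49,0],[0,-55,0,49,0],[0,-72,0,49,0]],
])

```text
time_s: 6.23
eef_pos: [0.4354, -0.1787, 0.2021]
tool_rot: [-0.001, -0.697, 0.717, 0.001]
contact_force: [0.5, 0.8, -0.2]
gripper_width: -0.0003
```

Run:
```python
from plant import viewer,state
from ang import *
s=state();print(s['time_s'],s['eef_pos'])
p=viewer.camera_params('wrist')
im=viewer.get_image('wrist')[:,:,::-1];cv2.imwrite('pics/w5.png',im)
g=cv2.cvtColor(im,6)
print('pointer row',proj(p,AX+[0,0,.027]))
print(im[140:180,258:262].mean(axis=(1,2)).astype(int).tolist())
print(g[50:130,340].tolist());print(g[185:250,340].tolist())
cv2.imwrite('pics/w5z.png',cv2.resize(im[40:300,235:395],None,fx=2.3,fy=2.3,interpolation=cv2.INTER_CUBIC))
```

```text
6.2333 [ 0.43535546 -0.17871575  0.20209475]
pointer row (np.float64(311.8101951616372), np.float64(157.21559785100595))
[76, 74, 74, 72, 61, 35, 13, 8, 7, 10, 6, 8, 7, 6, 6, 5, 5, 3, 5, 2, 5, 5, 3, 9, 24, 52, 70, 75, 76, 77, 75, 76, 77, 76, 76, 76, 77, 76, 77, 77]
[164, 161, 164, 162, 161, 162, 162, 162, 159, 162, 161, 160, 160, 163, 161, 161, 158, 151, 133, 128, 121, 122, 124, 121, 124, 124, 122, 134, 149, 154, 155, 156, 157, 160, 156, 157, 160, 158, 155, 146, 123, 95, 72, 67, 65, 65, 68, 67, 68, 68, 65, 71, 66, 64, 63, 71, 67, 63, 64, 64, 62, 69, 68, 62, 66, 64, 65, 81, 109, 144, 160, 163, 162, 161, 162, 160, 146, 113, 69, 36]
[8, 11, 14, 7, 29, 73, 119, 148, 161, 162, 157, 159, 159, 151, 140, 130, 124, 126, 124, 121, 124, 123, 123, 126, 125, 125, 123, 121, 124, 119, 120, 123, 127, 122, 124, 121, 126, 128, 124, 129, 127, 124, 124, 127, 126, 125, 126, 127, 130, 131, 147, 155, 146, 133, 130, 122, 124, 122, 120, 133, 147, 157, 158, 158, 158]
```

View pics/w5z.png

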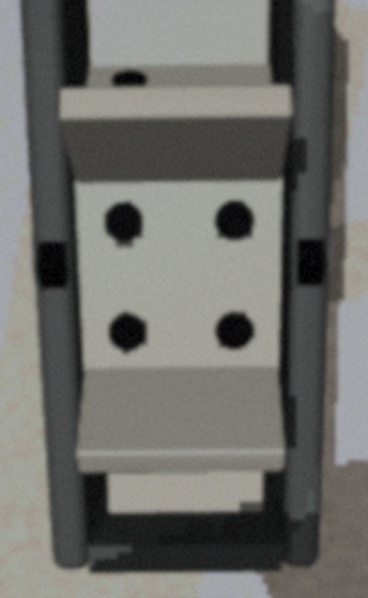

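```bash
cat > meas.py <<'E'
from plant import viewer,state
from ang import *
def run(tag):
    s=state();print(s['time_s'],s['eef_pos'])
    p=viewer.camera_params('wrist');im=viewer.get_image('wrist')[:,:,::-1];cv2.imwrite(f'pics/{tag}.png',im)
    blur=cv2.GaussianBlur(im,(3,3),0);m=(blur.max(axis=2)<28).astype(np.uint8)
    n,l,st,c=cv2.connectedComponentsWithStats(m)
    bl=[(c[i],st[i]) for i in range(1,n) if 60<st[i][4]<450 and 240<c[i][0]<390 and 100<c[i][1]<220]
    for a,b in bl:print(a.round(1),b)
    g=cv2.cvtColor(im,6).astype(float)
    col=lambda a:np.gradient(cv2.GaussianBlur(g[:,330:350].mean(axis=1),(1,5),0).ravel())
    d=col(0);print('edges',[(i,round(d[i],1)) for i in range(55,255) if abs(d[i])>3 and abs(d[i])>=max(abs(d[i-2:i+3]))])
    return p
E
python3 - <<'E'
from meas import *
p=run('w6')
print('pointer top',proj(p,AX+[0,0,.027]))
E
```

```text
6.2833 [ 0.43302988 -0.17912215  0.2018085 ]
[359.8 111.5] [358  97   5  41  95]
[287.  131.3] [281 125  13  14 143]
[335.4 130.3] [329 124  13  13 139]
[256.3 150.4] [250 141  13  19 213]
[358.4 178.6] [357 141   4  77 134]
[369. 149.] [364 140  11  19 203]
[288.8 179.5] [283 173  13  14 131]
[335.6 178.8] [330 173  13  13 128]
edges [(63, np.float64(-9.3)), (71, np.float64(8.5)), (84, np.float64(-20.9)), (113, np.float64(24.1)), (123, np.float64(-20.4)), (138, np.float64(23.1)), (172, np.float64(-20.1)), (186, np.float64(21.1)), (194, np.float64(-9.2)), (230, np.float64(6.7)), (233, np.float64(-6.6)), (241, np.float64(10.1))]
pointer top (np.float64(310.71784607829136), np.float64(152.6458681045399))
```

```bash
cat > fit.py <<'E'
from ang import *
from scipy.optimize import least_squares
L=np.array([np.sin(Y),-np.cos(Y),0])
def fit(p,rows,lat=.016,use=None):
    # features at top-tilt a: (radial-x,z) in wheel frame
    s,c=np.sin(np.pi/6),np.cos(np.pi/6)
    F={'dots':(0,42),'fn':(72*s-3.5*c,72*c+3.5*s),'ff':(72*s+3.5*c,72*c-3.5*s),
       'nf':(-72*s+3.5*c,72*c+3.5*s),'nn':(-72*s-3.5*c,72*c-3.5*s),'fr':(20.2,42),'nr':(-20.2,42)}
    ks=[k for k in rows]
    def res(v):
        a,dx,dz=v;a=np.radians(a);o=[]
        for k in ks:
            X,Z=F[k] ; x=X*np.cos(a)+Z*np.sin(a)+dx;z=-X*np.sin(a)+Z*np.cos(a)+dz
            P=AX+E*x/1e3+np.array([0,0,z/1e3])+(L*lat if k!='dots' else 0)
            o.append(proj(p,P)[1]-rows[k])
        return np.r_[o,[dx/3,dz/2]]
    r=least_squares(res,[0,0,0]);J=np.linalg.inv(r.jac.T@r.jac)
    print('tilt,dx,dz',r.x.round(2),'sd',np.sqrt(np.diag(J)).round(2),dict(zip(ks,r.fun.round(1))))
    for z in(.100,.107):
        q=[proj(p,AX+E*(r.x[1]+h)/1e3+[0,0,z-.08+r.x[2]/1e3])[1] for h in(-4,0,4)];print('pointer rows',z,np.round(q,1))
    return r.x
E
python3 - <<'E'
from plant import viewer
from fit import *
p=viewer.camera_params('wrist')
print('cam',-np.array(p['R']).T@p['t'])
fit(p,dict(dots=155,fn=84,ff=71,nf=233,nn=241,fr=113,nr=194))
fit(p,dict(dots=155,fn=84,nn=241,fr=113,nr=194))
E
```

```text
cam [ 0.51714033 -0.18200993  0.3251215 ]
tilt,dx,dz [-1.65  3.35  0.42] sd [1.17 1.09 1.1 ] {'dots': np.float64(0.3), 'fn': np.float64(0.8), 'ff': np.float64(-0.9), 'nf': np.float64(-1.0), 'nn': np.float64(0.3), 'fr': np.float64(0.2), 'nr': np.float64(0.4)}
pointer rows 0.1 [155.6 148.3 140.9]
pointer rows 0.107 [157.2 149.7 142.1]
tilt,dx,dz [-0.64  2.64 -0.11] sd [1.32 1.19 1.34] {'dots': np.float64(0.1), 'fn': np.float64(-0.1), 'nn': np.float64(-0.2), 'fr': np.float64(0.1), 'nr': np.float64(0.3)}
pointer rows 0.1 [156.8 149.5 142.2]
pointer rows 0.107 [158.4 150.9 143.3]
```

Run:
```python
from plant import viewer
import cv2
im=viewer.get_image('top')[:,:,::-1];a=im[165:285,362:442];cv2.imwrite('pics/t6z.png',cv2.resize(a,None,fx=5,fy=5,interpolation=cv2.INTER_CUBIC))
im=viewer.get_image('scene')[:,:,::-1];a=im[160:270,230:340];cv2.imwrite('pics/s6z.png',cv2.resize(a,None,fx=5,fy=5,interpolation=cv2.INTER_CUBIC))
```

```text
(no output)
```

View pics/t6z.png

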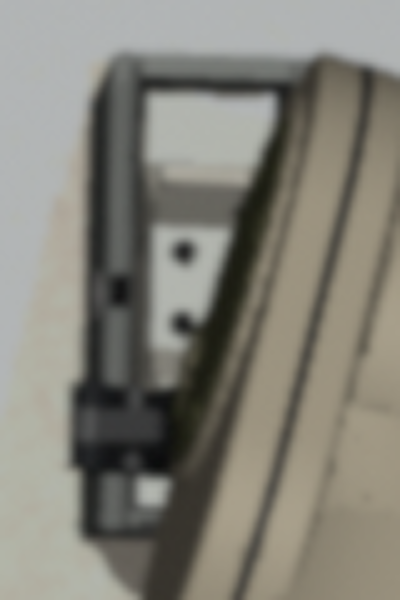

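View pics/s6z.png

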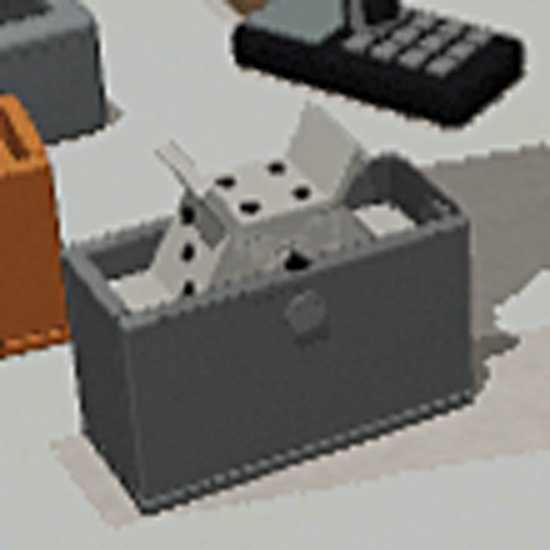

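Run:
```python
from plant import viewer
from h import *
p=viewer.camera_params('top');z=lambda u,v:(362+(u+.5)/5-.5,165+(v+.5)/5-.5)
a=cv2.cvtColor(cv2.imread('pics/t6z.png'),6)
def cen(x0,y0,x1,y1):
    w=np.clip(110-a[y0:y1,x0:x1].astype(float),0,None);yy,xx=np.mgrid[y0:y1,x0:x1];return (xx*w).sum()/w.sum(),(yy*w).sum()/w.sum()
d1=cen(165,230,205,272);d2=cen(165,302,198,345);P=cen(106,268,132,315)
print(d1,d2,P)
X1=onz(p,*z(*d1),.122);X2=onz(p,*z(*d2),.122)
for h in(.104,.107):
  X=onz(p,*z(*P),h);d=(X1+X2)/2-X;print(h,d*1e3, 'tilt',np.degrees(np.arcsin((d[0]-d[1]*np.tan(np.radians(-1.1))*-1*-1)/.042)))
```

```text
(np.float64(183.52652987435596), np.float64(251.73551477899304)) (np.float64(186.43342789165447), np.float64(327.36735907759885)) (np.float64(119.05629307957973), np.float64(290.7091791381898))
0.104 [ -1.09067156 -20.25187991  18.        ] tilt -2.018767257279003
0.107 [ -0.78539065 -20.50939515  15.        ] tilt -1.608846560284248
```

The views agree: four dots on top, about 1 to 1.5 deg short. One small nudge, to TCP x ≈ 0.510 at the same height.

send_rows([
  [[0,0,0,-15,0],[0,0,0,-30,0],[0,0,0,-45,0],[0,0,0,-50,0],[0,0,0,-50,0]],
])

```text
time_s: 6.85
eef_pos: [0.4368, -0.1782, 0.1509]
tool_rot: [-0.001, -0.698, 0.716, 0.002]
contact_force: [-0.1, 0.6, 0.3]
gripper_width: -0.0
```

send_rows([
  [[0,14,0,0,0],[0,28,0,0,0],[0,42,0,0,0],[0,54,0,0,0],[0,60,0,0,0]],
])

```text
time_s: 7.27
eef_pos: [0.498, -0.1783, 0.1513]
tool_rot: [-0.001, -0.698, 0.716, 0.002]
contact_force: [-3.4, 0.4, -1.6]
gripper_width: 0.0001
```

send_rows([
  [[0,0,0,0,0]],
])

```text
time_s: 7.35
eef_pos: [0.4988, -0.1781, 0.1515]
tool_rot: [-0.001, -0.698, 0.716, 0.003]
contact_force: [-1.4, -0.7, -2.0]
gripper_width: -0.0001
```

Run:
```python
from plant import state, viewer
import cv2
im=viewer.get_image('scene')[:,:,::-1];a=im[160:270,230:340];cv2.imwrite('pics/s7z.png',cv2.resize(a,None,fx=5,fy=5,interpolation=cv2.INTER_CUBIC))
s=state();print(s['eef_pos'],s['contact_force'])
```

```text
[ 0.49865245 -0.17808557  0.15169156] [-0.41937991  0.38985085  0.63644392]
```

View pics/s7z.png

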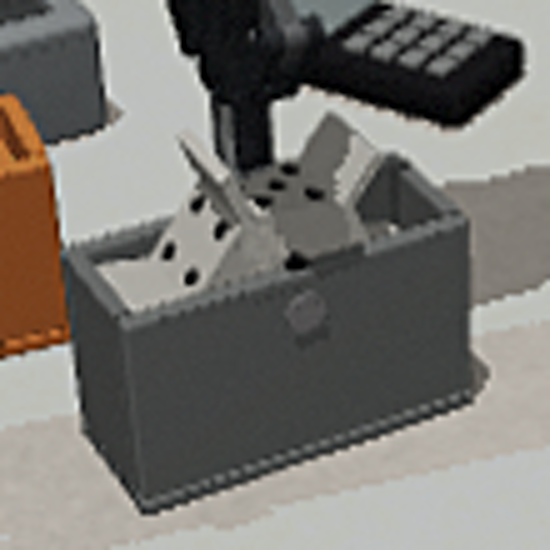

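My mistake: I went down in front of the next ridge (4/5) instead of behind the 3/4 one, so I pushed the wheel nearly a face too far. The picture shows five dots coming up. The wheel can't go all the way round because of its stop, so I'll push the 4/5 ridge back from its far side.

send_rows([
  [[0,-3,0,20,0],[0,-4,0,44,0],[0,15,0,49,0],[0,40,0,49,0],[0,55,0,49,0]],
])

```text
time_s: 7.82
eef_pos: [0.5555, -0.1782, 0.2024]
tool_rot: [0.0, -0.698, 0.716, 0.001]
contact_force: [-0.4, 0.5, -0.6]
gripper_width: 0.0003
```

send_rows([
  [[0,2,0,0,0],[0,2,0,0,0]],
])

```text
time_s: 7.98
eef_pos: [0.5581, -0.1778, 0.2028]
tool_rot: [0.001, -0.698, 0.716, 0.001]
contact_force: [-0.3, 0.4, 0.2]
gripper_width: 0.0004
```

Run:
```python
from plant import state, viewer
import cv2
s=state();print(s['eef_pos'],s['contact_force'])
im=viewer.get_image('scene')[:,:,::-1];a=im[130:270,220:340];cv2.imwrite('pics/s8z.png',cv2.resize(a,None,fx=4,fy=4,interpolation=cv2.INTER_CUBIC))
```

```text
[ 0.55805639 -0.17784324  0.20282503] [-0.26601679  0.43796239  0.17275747]
```

View pics/s8z.png

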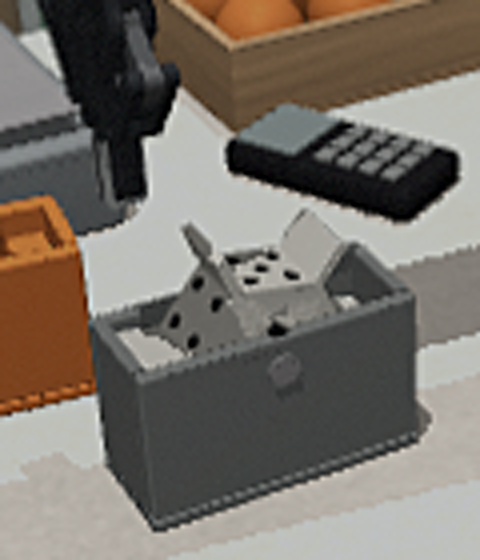

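The fingers are now beyond the 4/5 ridge. Going down, then pushing back toward the robot and stopping short.

send_rows([
  [[0,-2,0,-15,0],[0,-2,0,-30,0],[0,-2,0,-45,0],[0,-2,0,-51,0],[0,-2,0,-51,0]],
])

```text
time_s: 8.45
eef_pos: [0.5536, -0.1781, 0.1505]
tool_rot: [-0.0, -0.698, 0.716, 0.002]
contact_force: [-0.3, 0.6, 0.0]
gripper_width: 0.0
```

send_rows([
  [[0,-12,0,0,0],[0,-24,0,0,0],[0,-36,0,0,0],[0,-46,0,0,0],[0,-54,0,0,0]],
])

```text
time_s: 8.87
eef_pos: [0.4997, -0.1784, 0.152]
tool_rot: [0.001, -0.698, 0.716, 0.001]
contact_force: [2.9, 0.0, 2.1]
gripper_width: 0.0004
```

send_rows([
  [[0,-8,0,0,0],[0,-14,0,0,0],[0,-19,0,0,0],[0,-22,0,0,0],[0,-22,0,0,0]],
])

```text
time_s: 9.28
eef_pos: [0.477, -0.1784, 0.1519]
tool_rot: [0.0, -0.698, 0.716, 0.001]
contact_force: [0.0, -0.5, 1.0]
gripper_width: -0.0002
```

send_rows([
  [[0,3,0,20,0],[0,4,0,42,0],[0,-10,0,50,0],[0,-35,0,50,0],[0,-42,0,50,0]],
])

```text
time_s: 9.7
eef_pos: [0.4328, -0.1787, 0.2019]
tool_rot: [-0.0, -0.697, 0.717, 0.001]
contact_force: [0.9, -0.9, 0.0]
gripper_width: 0.0001
```

send_rows([
  [[0,0,0,0,0],[0,0,0,0,0],[0,0,0,0,0]],
])

```text
time_s: 9.95
eef_pos: [0.4332, -0.1787, 0.2017]
tool_rot: [-0.0, -0.697, 0.717, 0.002]
contact_force: [0.1, 1.3, -0.3]
gripper_width: 0.0003
```

Run:
```python
from meas import *
p=run('w9')
im=cv2.imread('pics/w9.png')
cv2.imwrite('pics/w9z.png',cv2.resize(im[40:300,235:395],None,fx=2.3,fy=2.3,interpolation=cv2.INTER_CUBIC))
```

```text
9.95 [ 0.4332449  -0.17866393  0.20172635]
[360.8 109. ] [359  91   5  50  95]
[336.6 127.3] [331 121  13  13 136]
[288.4 128.1] [283 122  12  14 134]
[370.  149.8] [365 141  11  19 198]
[257.5 150.9] [252 142  12  19 216]
[359.3 176.9] [358 157   3  44  70]
[289.7 176.7] [284 171  12  13 129]
[336.9 176.1] [331 170  13  13 133]
edges [(63, np.float64(-9.3)), (67, np.float64(6.4)), (79, np.float64(-22.9)), (110, np.float64(23.1)), (120, np.float64(-21.2)), (135, np.float64(24.7)), (169, np.float64(-19.6)), (183, np.float64(24.6)), (192, np.float64(-11.1)), (226, np.float64(8.6)), (229, np.float64(-5.6)), (237, np.float64(8.4))]
```

View pics/w9z.png

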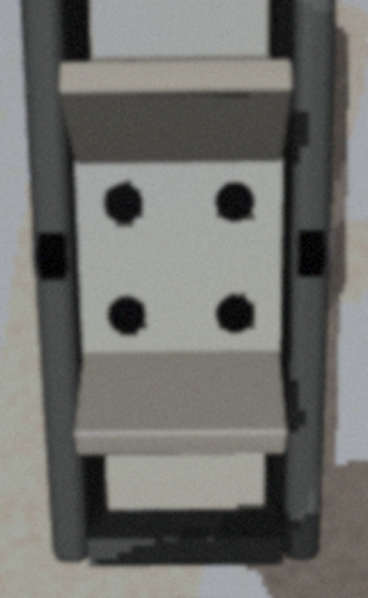

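Run:
```python
from plant import viewer
from fit import *
p=viewer.camera_params('wrist')
fit(p,dict(dots=152.05,fn=79.3,ff=66.7,nf=229,nn=237.3,fr=110,nr=192))
fit(p,dict(dots=152.05,fn=79.3,nn=237.3,fr=110,nr=192))
# dots vs pointers by ray casting on their planes, per z of pointer
import numpy as np
D=np.mean([onz(p,u,v,.122) for u,v in((336.6,127.3),(288.4,128.1),(289.7,176.7),(336.9,176.1))],0)
Q=np.mean([onz(p,u,v,.107) for u,v in((370,149.8),(257.5,150.9))],0)
print((D-Q)*1e3,np.degrees(np.arcsin((D-Q)[0]/.042)),Q,D)
def old():
  pass
```

```text
tilt,dx,dz [ 0.    2.23 -0.39] sd [1.2  1.1  1.04] {'dots': np.float64(0.3), 'fn': np.float64(0.7), 'ff': np.float64(-0.9), 'nf': np.float64(-0.8), 'nn': np.float64(0.7), 'fr': np.float64(0.3), 'nr': np.float64(-0.1)}
pointer rows 0.1 [155.2 147.9 140.5]
pointer rows 0.107 [156.8 149.2 141.6]
tilt,dx,dz [ 1.    1.56 -0.63] sd [1.37 1.21 1.29] {'dots': np.float64(0.2), 'fn': np.float64(-0.3), 'nn': np.float64(0.3), 'fr': np.float64(0.2), 'nr': np.float64(-0.2)}
pointer rows 0.1 [156.4 149.1 141.8]
pointer rows 0.107 [158.  150.5 142.9]
[ 0.49730599  0.18862667 15.        ] 0.6784333447476371 [ 0.4927464  -0.17790745  0.107     ] [ 0.49324371 -0.17771882  0.122     ]
```

Four dots are on top, with a tilt estimate of 0 to +1 deg. I'll move clear and check from the fixed cameras.

send_rows([
  [[0,-10,-10,20,0],[0,-25,-40,35,0],[0,-40,-75,45,0],[0,-55,-110,50,0],[0,-70,-145,50,0]],
])

```text
time_s: 10.42
eef_pos: [0.3636, -0.3254, 0.253]
tool_rot: [-0.0, -0.698, 0.716, 0.001]
contact_force: [1.0, -0.5, 0.1]
gripper_width: -0.0001
```

send_rows([
  [[0,-15,-35,0,0],[0,-30,-70,0,0],[0,-40,-100,0,0],[0,-50,-130,0,0],[0,-50,-130,0,0]],
])

```text
time_s: 10.83
eef_pos: [0.3101, -0.4609, 0.2519]
tool_rot: [-0.002, -0.695, 0.719, 0.001]
contact_force: [-0.9, 0.1, -0.7]
gripper_width: -0.0001
```

Run:
```python
from plant import viewer,state
from h import *
s=state();print(s['time_s'],s['eef_pos'],s['contact_force'])
im=np.ascontiguousarray(viewer.get_image('top')[:,:,::-1]);cv2.imwrite('pics/t10.png',im);cv2.imwrite('pics/t10z.png',cv2.resize(im[165:285,362:442],None,fx=5,fy=5,interpolation=cv2.INTER_CUBIC))
im=viewer.get_image('scene')[:,:,::-1];cv2.imwrite('pics/s10.png',im)
cv2.imwrite('pics/s10z.png',cv2.resize(im[160:270,230:340],None,fx=5,fy=5,interpolation=cv2.INTER_CUBIC))
p=viewer.camera_params('top');z=lambda u,v:(362+(u+.5)/5-.5,165+(v+.5)/5-.5)
a=cv2.cvtColor(cv2.imread('pics/t10z.png'),6)
n,l,st,c=cv2.connectedComponentsWithStats((a<70).astype(np.uint8))
for i in range(1,n):
    if 80<st[i][4]<1500:print(c[i].round(1),st[i],onz(p,*z(*c[i]),.122).round(4),onz(p,*z(*c[i]),.107).round(4))
```

```text
10.8333 [ 0.31008911 -0.46094633  0.25192848] [-0.88050399  0.06395395 -0.68449447]
[183.4 246.5] [178 240  12  13 123] [ 0.5047 -0.1653  0.122 ] [ 0.5065 -0.1669  0.107 ]
[255.3 248.4] [249 242  14  14 152] [ 0.5044 -0.1891  0.122 ] [ 0.5062 -0.191   0.107 ]
[303.3 296.5] [293 281  21  33 627] [ 0.4886 -0.205   0.122 ] [ 0.4901 -0.2072  0.107 ]
[182.1 318.2] [176 312  13  14 137] [ 0.4808 -0.165   0.122 ] [ 0.4822 -0.1666  0.107 ]
[254.4 320.5] [248 314  14  14 152] [ 0.4804 -0.1889  0.122 ] [ 0.4818 -0.1909  0.107 ]
[208.9 403. ] [198 398  23  12 214] [ 0.4528 -0.174   0.122 ] [ 0.4537 -0.1758  0.107 ]
[172.3 417.5] [162 410  21  16 264] [ 0.4478 -0.162   0.122 ] [ 0.4487 -0.1636  0.107 ]
[240.4 420. ] [229 412  24  17 315] [ 0.4473 -0.1844  0.122 ] [ 0.4482 -0.1863  0.107 ]
```

View pics/t10z.png

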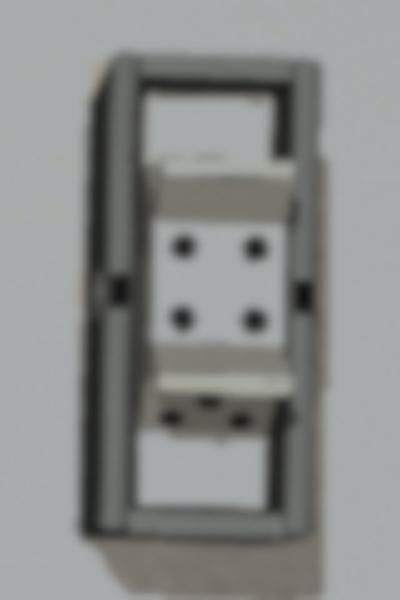

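View pics/s10.png

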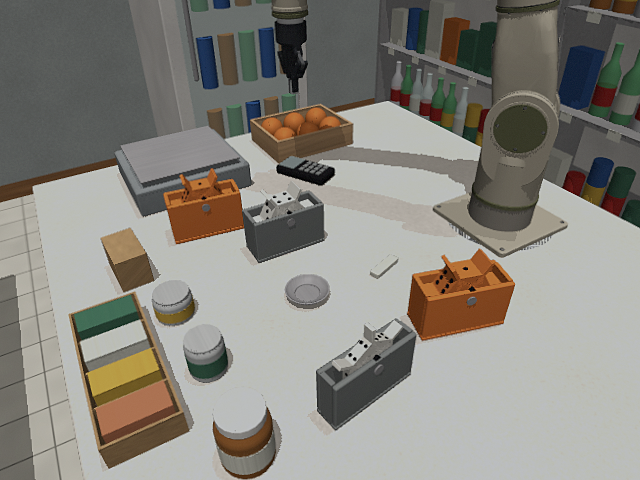

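Run:
```python
import cv2,numpy as np
for n,(a,b,c,d) in dict(scene=(315,425,310,420),top=(120,240,130,195)).items():
    A=cv2.imread(f'pics/{n}0.png').astype(int)[a:b,c:d];B=cv2.imread(f'pics/{n[0]}10.png').astype(int)[a:b,c:d]
    D=abs(A-B);print(n,D.mean(),(D.max(axis=2)>40).sum())
from plant import ticket
print(ticket.sign_off())
```

```text
scene 0.8582920110192838 0
top 0.44235042735042734 0
the job is handed in; nothing more can be done
None
```

The broad wheel now has its four-dot face on top and the job is handed in. I overshot on the way and had to roll the wheel part of the way back.

- **What I did:** with the fingers shut, I pushed three ridges in turn, which brought face four up about 1 to 1.5 deg short of square.
- **What went wrong:** for the last small nudge I lowered the fingers in front of the wrong ridge (4/5 instead of 3/4). That rolled the wheel almost a full face too far. I then pushed the 4/5 ridge back toward the robot until face four was on top again, so the last stretch was rolled down, not up.
- **Last checks on the broad wheel:** four dots are on top, by the wrist, top and scene cameras. The remaining tilt is about +1.3 deg, slightly past square. The estimates did not fully agree: the wrist camera gave 0 to 1.2 deg and the top camera about 2 deg. I judged that close enough not to risk another nudge.
- **Other checks:** pictures of the narrow counter before and after show no change. The arm is clear of everything, the highest contact reading at the end of a move was about 4 N, and the job took about 11 s.

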